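Lift the bar frame off the chocolate forming station

TASK

The chocolate bars have set: take the forming frame with the long slots by its handle and lift it straight up off its two locating pins, keeping it level. Then set it down flat and gently in the middle of the marble slab, letting go only once it rests there. Leave the other frame, the one with the round holes, where it is.

Things in the scene. Friction and masses are not known exactly. Their poses are not given: they have to be found in the camera images.
- frame_grip (a point): Handle-bar centre of the loose frame with four long slots: white plate 130x120x10 mm (x,y,z), 0.3 kg, lying level on its station, 3 mm slack on the pins. Over its middle a steel bridge handle: bar 70 mm along x, 16 wide (grip across this, along y), 24 tall, on 10 mm posts 60 mm apart. Point is 50 mm above the frame's underside, 12 below the bar's top; axes the frame's, z up.
- station: Fixed aluminium base under the slotted frame, 160x150x12 mm, origin at the centre of its underside, z up. Two upright 9 mm steel pins on its x axis, 54 mm either side of centre, rise 30 mm above its top face (20 mm above the plate): the frame must rise 30 mm to clear them. Low dark set bars stay on it. Stands left, middle or right.
- slab: Flat empty marble slab fixed on the counter, 190x190x12 mm, origin at the centre of its underside, z up; its top is 12 mm above the origin. Stands left, middle or right.
- other_frame_grip (a point): Handle-bar centre of the other frame, to be left alone: same plate, handle, base and pins, but with six round holes 29 mm wide (round dark sweets in them) in place of the slots. Point and axes as for the slotted frame; its handle's top is 74 mm above the counter.
Not all that is in view belongs to the job. Leave any turquoise or yellow look-alike of the part that bears frame_grip alone.

How it is judged:
By the outcome, as a careful person would: the job done as asked, in the order asked, and still so for the second after the job is handed in, with the robot touching nothing.
It also fails if it takes over 46 s, if anything falls off the work surface, if the arm or the gripper's body presses on something with over 40 N, if the wrist force passes 120 N, or if a joint passes its speed limit or range.

ROBOT

A 6-joint arm with a two-finger parallel gripper is mounted at the origin on the work surface. World frame = base frame: x ahead of the robot, y to its left, z up, the work surface at z = 0. Lengths are in m, angles in rad, forces in N, time in s.
With the tool pointing down it reaches from about 0.375 to 0.9 m from the base axis. Payload 3.1 kg.
Tool frame: the origin (TCP) lies midway between the tips of the shut fingers; the grasp point (between the pads) lies ctrl.hold_point_z behind it (ctrl.hold_point_z is the distance from the TCP to the grasp point, in m); x points along the fingers, y is the direction in which the jaws open and shut, and the axes are right-handed (so a half turn about x gives the same grasp; the last joint's range is limited). The gripper opens to 87 mm and grips with 3 to 60 N. Pads are 19 mm wide; open, the fingers measure 117 mm over their backs; the gripper's body (75 mm by 190 mm) begins 51 mm behind the grasp point.
Start: joints at [-1.405, 0.527, 1.433, -0, 1.181, -0.178], TCP at [0.211, -0.588, 0.223] pointing down, gripper open.
Joint ranges: [-3.08, 3.08], [-0.75, 2.2], [0.22, 2.44], [-1.43, 4.57], [0, 2.65], [-2.85, 2.85]. Speed limits (rad/s): [2.79, 2.79, 3.14, 3.14, 3.14, 3.14].

INTERFACE

Orientations are given as a unit quaternion [w, x, y, z].
In Python, from station import ctrl gives the robot as it stands.
- The arm moves only by the shell command python3 -m crank 'ROWS' [FORCE]. ROWS is JSON, a list of rows, each a list of 5 numbers: the opening, from 0 (shut) to 1 (fully open), then the shift along the tool's x, y, z in mm, then the turn about the tool's x in degrees. A call has 1 to 20 rows; each row is the pose to reach, as a shift and turn from the pose commanded when the call began, along the tool's axes at that moment; what a row does not reach only later rows make up. A row lasts 1/12 s, in which the tool goes at most 41.7 mm and 7.16 degrees, less where a joint would pass 70% of its speed; a pose out of reach is approached as far as the arm can. A call with a gripper value outside its range is refused whole. The fingers move at their own pace and stop on an object; FORCE is the grip in N (left out, the last holds). Time passes only in rows, so rows that repeat a pose let the fingers close. It gives the time, the measured TCP pose, the force and the opening at its end, in the units of the state.
- ctrl.sense(): the state, without advancing time (a new reading comes with each control period).
- ctrl.capture(name): name is "side" or "top"; returns (picture, depth): 400x640x3 uint8, blue, green, red; 400x640 float32, m along the optical axis (not along the pixel's ray), 0 where there is no reading.
- ctrl.camera_model(name): a dict with "fx", "fy", "cx", "cy" (pixels), "R" (3x3) and "t" (3): a world point X has camera coordinates R X + t. Camera axes: x right, y down, z forward; pixel columns grow to the right and rows downward; lengths in m; the calibration is good to about 2 mm. A picture is of the moment at which its call begins. camera_model takes no time and is no camera call.
- ctrl.finish_job(): hands the job in, once; it reports no verdict.
The state is a dict: "time": time; "q": joint angles; "joint_vel": joint speeds; "joint_efforts": joint torques, N m; "position": TCP position; "tcp_rot": TCP orientation; "wrist_force": force on the tool from outside, world axes, zero at the start; "torque": the same for the moment, N m; "opening": finger opening in m.
Only numpy, scipy, OpenCV 4.12 (cv2) and the standard library are available. Lean on these libraries where they do the work, as an engineer would, in place of code of your own. Each camera call takes 0.05 s, during which the arm holds its last target.

## Working session

There is one attempt and no reset: what is moved stays moved. The work goes in short steps, Python scripts to look and compute and a shell command to move; the robot and the scene stay as the last step left them, time stands still between calls to the robot, and variables do not carry over. Pictures are saved under pics/ and viewed, and the job is handed in when it is done.

```bash
mkdir -p pics; ls; python3 - <<'E'
from station import ctrl
import cv2,numpy as np
print(ctrl.sense()); print(ctrl.hold_point_z)
for n in ("top","side"):
    p,d=ctrl.capture(n); cv2.imwrite(f"pics/{n}0.png",p); np.save(f"pics/{n}0.npy",d); m=ctrl.camera_model(n); print(n,m, -np.array(m["R"]).T@m["t"])
E
```

```text
pics
{'time': 0.0, 'q': array([-1.40450896e+00,  5.28454000e-01,  1.43390990e+00, -2.00683956e-05,
        1.18140565e+00, -1.78511873e-01]), 'joint_vel': array([ 0.00200491,  0.00136807, -0.00156891,  0.00176344, -0.00122993,
        0.00029262]), 'joint_efforts': array([-7.00044166e-04, -4.40039349e+01, -1.76592708e+01,  6.32393430e-02,
        5.82275062e-02, -1.73384715e-04]), 'position': array([ 0.21114549, -0.58746629,  0.2215767 ]), 'tcp_rot': array([-0.12053488, -0.69662187, -0.12207423,  0.69662558]), 'wrist_force': array([-0.47214178, -0.52594774, -1.29020129]), 'torque': array([-0.04255442,  0.02910504, -0.02698562]), 'opening': 0.08693971410739829}
0.0187
top {'fx': 446.8147918213984, 'fy': 446.8147918213984, 'cx': 318.10654899487315, 'cy': 200.81627907779895, 'R': array([[-0.02469906, -0.99968427,  0.00461598],
       [-0.99456417,  0.02410482, -0.10129698],
       [ 0.10115373, -0.00709283, -0.99484552]]), 't': array([0.0679036 , 0.52197118, 1.21186427])} [0.3982264  0.06389568 1.25817841]
side {'fx': 384.59571152291795, 'fy': 384.59571152291795, 'cx': 324.393138285968, 'cy': 201.682709228275, 'R': array([[-0.98506164, -0.17157768,  0.01465123],
       [-0.13250142,  0.7008684 , -0.70087578],
       [ 0.10998606, -0.69234716, -0.71313286]]), 't': array([0.50458328, 0.06816443, 1.1507725 ])} [0.37950858 0.83553501 0.86103572]
```

View pics/top0.png

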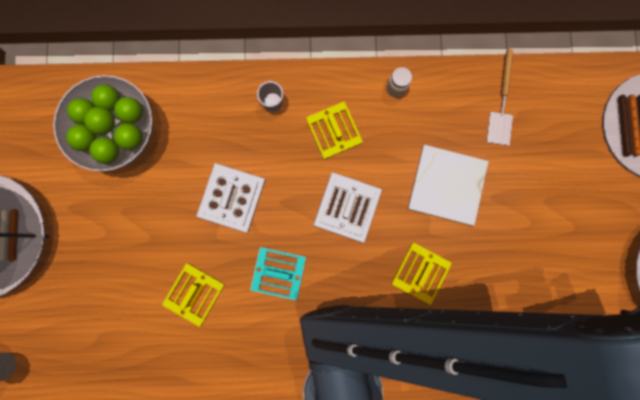

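View pics/side0.png

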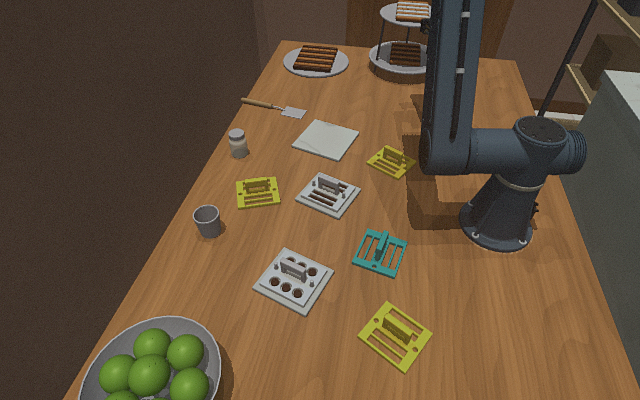

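Candidates (top view): white slotted frame at (348,207); white round-hole frame (231,197); yellow look-alikes (334,130), (193,295), (422,273); turquoise (278,273). By the description I choose (348,207); the slab is at (449,185). A close crop should confirm the choice.

```bash
python3 - <<'E'
import cv2,numpy as np
a=cv2.imread("pics/top0.png")[160:255,300:400]; b=cv2.imread("pics/side0.png")[160:225,285:370]
a=cv2.resize(a,(400,380),interpolation=cv2.INTER_CUBIC); b=cv2.resize(b,(400,306),interpolation=cv2.INTER_CUBIC)
c=np.zeros((380,800,3),np.uint8);c[:,:400]=a;c[:306,400:]=b
cv2.imwrite("pics/crop1.png",c)
d=np.load("pics/top0.npy"); print(np.round(d[196:220:2,330:368:3],3))
E
```

```text
[[0.    1.246 1.241 1.24  1.242 1.256 1.242 1.187 1.194 1.246 1.247 1.255
  1.248]
 [1.246 1.244 1.253 1.256 1.244 1.255 1.244 1.191 1.194 1.249 1.24  1.241
  1.245]
 [1.256 1.249 1.254 1.254 1.242 1.238 1.191 1.193 1.194 1.246 1.247 1.242
  1.242]
 [1.252 1.244 1.242 1.243 1.247 1.24  1.189 1.182 1.242 1.244 1.242 1.242
  1.245]
 [1.244 1.242 1.244 1.24  1.241 1.244 1.187 1.192 1.244 1.25  1.252 1.253
  1.243]
 [1.245 1.241 1.241 1.241 1.25  1.237 1.191 1.189 1.251 1.242 1.249 1.254
  1.243]
 [1.244 1.25  1.25  1.243 1.239 1.196 1.186 1.186 1.248 1.244 1.242 1.241
  1.242]
 [1.243 1.238 1.242 1.241 1.24  1.189 1.187 1.241 1.241 1.24  1.243 1.237
  1.254]
 [1.239 1.243 1.241 1.24  1.235 1.189 1.183 1.24  1.242 1.249 1.239 1.238
  1.253]
 [1.237 1.242 1.242 1.249 1.239 1.185 1.186 1.246 1.241 1.246 1.252 1.237
  1.245]
 [1.248 1.247 1.236 1.252 1.238 1.186 1.186 1.253 1.244 1.241 1.239 1.241
  1.238]
 [1.236 1.236 1.249 1.24  1.235 1.231 1.234 1.244 1.234 1.242 1.238 1.24
  1.237]]
```

View pics/crop1.png

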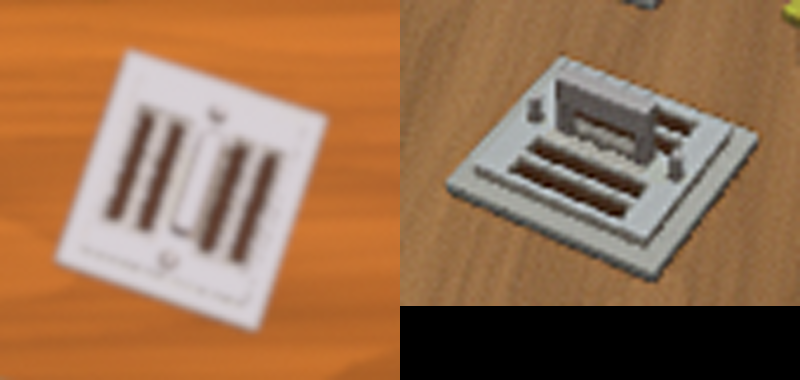

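The crop shows four long slots, two pins and a grey bridge handle whose bar runs roughly along image vertical: this is the right one. Next I measure it.

```bash
cat > h.py <<'E'
import cv2,numpy as np
from station import ctrl
def cam(n):
    m=ctrl.camera_model(n); return m,np.array(m["R"]),np.array(m["t"])
def ray(n,uv,z):
    m,R,t=cam(n); uv=np.atleast_2d(uv).astype(float); C=-R.T@t
    d=np.c_[(uv[:,0]-m["cx"])/m["fx"],(uv[:,1]-m["cy"])/m["fy"],np.ones(len(uv))]@R
    return C+d*((z-C[2])/d[:,2])[:,None]
def cloud(n,d):
    m,R,t=cam(n); v,u=np.mgrid[:400,:640]
    P=np.stack([(u-m["cx"])/m["fx"]*d,(v-m["cy"])/m["fy"]*d,d],-1)
    return (P-t)@R
def rect(n,mask,z):
    cs,_=cv2.findContours(mask.astype(np.uint8),cv2.RETR_EXTERNAL,cv2.CHAIN_APPROX_NONE)
    c=max(cs,key=cv2.contourArea)[:,0]
    return c,cv2.minAreaRect((ray(n,c,z)[:,:2]*1000).astype(np.float32))
E
python3 - <<'E'
from h import *
for n,wins in (("top",{"station":(300,160,395,255),"slab":(400,135,500,235),"other":(190,155,272,240)}),("side",{"station":(288,165,368,220),"slab":(285,112,365,165),"other":(245,240,340,320)})):
    a=cv2.imread(f"pics/{n}0.png"); d=np.load(f"pics/{n}0.npy"); P=cloud(n,d)
    hsv=cv2.cvtColor(a,cv2.COLOR_BGR2HSV); m0=(hsv[...,1]<70)&(hsv[...,2]>95)
    for k,(x0,y0,x1,y1) in wins.items():
        w=np.zeros_like(m0); w[y0:y1,x0:x1]=1
        c,r=rect(n,m0&w,.012); print(n,k,"outline@12mm",r, "px",c.mean(0))
        if k!="slab":
            b=w&(P[...,2]>.063)&(P[...,2]<.09)&(d>0)
            v,u=np.nonzero(b); 
            q=ray(n,np.c_[u,v],.074)[:,:2]*1000
            print("   bar n",len(u),"px",u.mean(),v.mean(),"z med",np.median(P[b][:,2]),cv2.minAreaRect(q.astype(np.float32)),"mean",q.mean(0))
        else: print("   z", np.median(P[m0&w&(d>0)][:,2]))
E
```

```text
top station outline@12mm ((505.9939880371094, -26.41796875), (148.75, 159.65664672851562), 69.46195983886719) px [347.52736318 207.19900498]
   bar n 162 px 349.31481481481484 204.7530864197531 z med 0.07411856650494486 ((506.5888366699219, -27.357532501220703), (15.979084014892578, 70.31463623046875), 69.81848907470703) mean [506.1168875  -27.36584101]
top slab outline@12mm ((562.5758666992188, -312.6788330078125), (189.4473876953125, 189.8195037841797), 73.92206573486328) px [448.18577075 184.69565217]
   z 0.01170281372790248
top other outline@12mm ((540.8170776367188, 300.42120361328125), (150.03729248046875, 159.1564483642578), 71.05963897705078) px [230.35643564 197.74752475]
   bar n 171 px 226.6549707602339 194.66081871345028 z med 0.07446920038162227 ((540.947998046875, 298.6467590332031), (17.667875289916992, 68.2518310546875), 70.17183685302734) mean [541.05254022 298.70392469]
side station outline@12mm ((506.39434814453125, -26.988693237304688), (152.35723876953125, 159.79611206054688), 69.44459533691406) px [327.72916667 194.375     ]
   bar n 136 px 328.63235294117646 179.89705882352942 z med 0.07360571079199468 ((505.07049560546875, -21.837974548339844), (28.377399444580078, 72.19452667236328), 68.21975708007812) mean [504.27835827 -22.50274139]
side slab outline@12mm ((562.755126953125, -313.7082214355469), (195.41529846191406, 190.50856018066406), 73.98619842529297) px [325.65753425 139.23972603]
   z 0.01359896785841705
side other outline@12mm ((541.124755859375, 300.2568664550781), (150.72726440429688, 159.02243041992188), 71.142333984375) px [293.60846561 280.48677249]
   bar n 209 px 292.78468899521533 265.70334928229664 z med 0.0740255239981575 ((540.01904296875, 303.41778564453125), (22.083816528320312, 72.47327423095703), 71.74559020996094) mean [539.58958705 303.59836786]
```

```bash
cat >> h.py <<'E'
from scipy.spatial.transform import Rotation as Ro
def go(target, yang):
    """shift in mm, turn in deg, to bring TCP to target (m) and tool y to world angle yang (mod 180)"""
    s=ctrl.sense(); R=Ro.from_quat(np.roll(s["tcp_rot"],-1)).as_matrix()
    sh=R.T@(np.array(target)-s["position"])*1000
    ya=np.degrees(np.arctan2(R[1,1],R[0,1]))
    sgn=-1 if R[2,0]<0 else 1   # tool x down: positive turn about x decreases world yaw
    dt=((sgn*(yang-ya)+90)%180)-90
    print("t",round(float(s["time"]),2),"pos",np.round(s["position"]*1000,1),"down",np.round(R[:,0],4),"yaw_y",round(ya,2),"q6",round(float(s["q"][5]),3),"F",np.round(s["wrist_force"],1),"open",round(float(s["opening"])*1000,1))
    print("shift",np.round(sh,1),"turn",round(dt,2))
E
python3 - <<'E'
from h import *
go([.5063,-.027,.160],69.5)
E
```

```text
t 0.1 pos [ 211.2 -587.5  221.7] down [-3.0e-04  1.9e-03 -1.0e+00] yaw_y -70.24 q6 -0.179 F [-1.2 -0.7 -0.8] open 86.9
shift [  62.6 -427.7 -467.2] turn 40.26
```

```bash
python3 -m crank '[[1,2,-15,-17,2],[1,5,-45,-50,6],[1,9,-75,-82,10],[1,13,-105,-115,14],[1,17,-135,-147,18],[1,21,-165,-180,22],[1,25,-195,-213,26],[1,29,-225,-246,30],[1,33,-255,-279,33],[1,37,-285,-311,36],[1,41,-315,-344,38],[1,46,-345,-377,40],[1,52,-375,-410,40],[1,58,-400,-437,40.3],[1,62,-418,-456,40.3],[1,62.6,-427.7,-467.2,40.3],[1,62.6,-427.7,-467.2,40.3],[1,62.6,-427.7,-467.2,40.3]]' 30; python3 - <<'E'
from h import *
go([.5063,-.027,.0433],69.5)
E
```

```text
time: 1.6
position: [0.5064, -0.0261, 0.1594]
tcp_rot: [0.125, -0.696, 0.125, 0.696]
wrist_force: [-0.3, -0.4, 0.4]
opening: 0.0869
t 1.6 pos [506.4 -26.1 159.4] down [-1.1e-03  1.0e-04 -1.0e+00] yaw_y -110.31 q6 1.653 F [-0.3 -0.4  0.4] open 86.9
shift [116.1   0.8  -0.3] turn 0.19
```

```bash
python3 -m crank '[[1,10,0.8,-0.3,0.2],[1,30,0.8,-0.3,0.2],[1,55,0.8,-0.3,0.2],[1,80,0.8,-0.3,0.2],[1,100,0.8,-0.3,0.2],[1,110,0.8,-0.3,0.2],[1,115,0.8,-0.3,0.2],[1,116,0.8,-0.3,0.2],[1,116,0.8,-0.3,0.2]]' 30; python3 - <<'E'
from h import *
go([.5063,-.027,.0433],69.5)
p,d=ctrl.capture("side"); cv2.imwrite("pics/s1.png",cv2.resize(p[90:270,200:440],(800,600),interpolation=cv2.INTER_CUBIC))
p,d=ctrl.capture("top"); cv2.imwrite("pics/t1.png",p)
E
```

```text
time: 2.35
position: [0.5066, -0.0293, 0.0442]
tcp_rot: [-0.128, 0.696, -0.128, -0.695]
wrist_force: [-1.4, -0.1, -0.1]
opening: 0.087
t 2.35 pos [506.6 -29.3  44.2] down [ 4.e-04 -1.e-04 -1.e+00] yaw_y -110.81 q6 1.656 F [-1.4 -0.1 -0.1] open 87.0
shift [ 0.9 -2.   1.1] turn -0.31
```

View pics/s1.png

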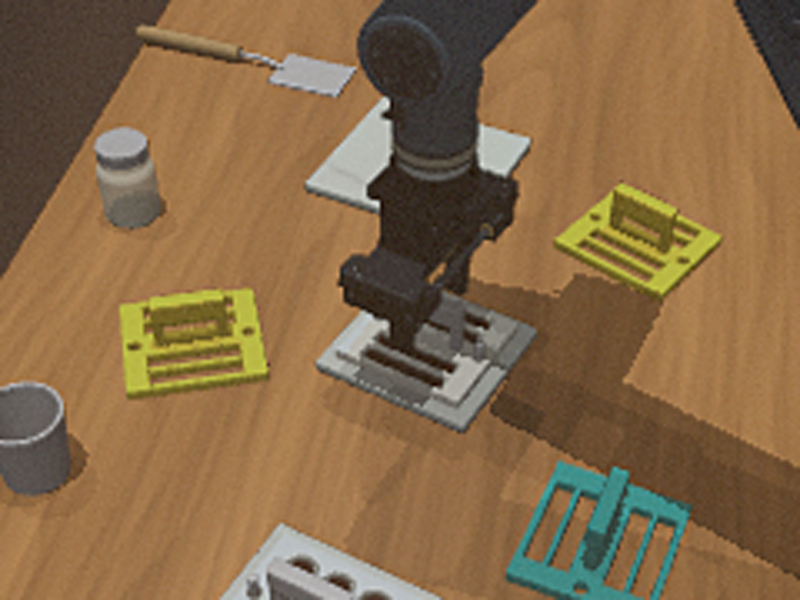

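The fingers straddle the handle bar at crop (425,315), and nothing is touched. I re-read the pose, since it seems about 2 mm off in y.

```bash
python3 - <<'E'
from h import *
go([.5063,-.027,.0433],69.5)
E
```

```text
t 2.45 pos [507.2 -29.1  44.9] down [ 2.1e-03 -6.0e-04 -1.0e+00] yaw_y -110.77 q6 1.656 F [-0.2 -0.5  1. ] open 87.2
shift [ 1.6 -1.6  1.5] turn -0.27
```

```bash
python3 -m crank '[[1,1,-1.7,1.2,-0.3],[1,1,-1.7,1.2,-0.3],[1,1,-1.7,1.2,-0.3],[1,1,-1.7,1.2,-0.3]]' 30; python3 - <<'E'
from h import *
go([.5063,-.027,.0433],69.5)
E
```

```text
time: 2.78
position: [0.5061, -0.0264, 0.0433]
tcp_rot: [-0.125, 0.696, -0.125, -0.696]
wrist_force: [0.2, -0.6, 0.0]
opening: 0.0867
t 2.78 pos [506.1 -26.4  43.3] down [ 8.e-04 -2.e-04 -1.e+00] yaw_y -110.42 q6 1.654 F [ 0.2 -0.6  0. ] open 86.7
shift [ 0.   0.5 -0.4] turn 0.08
```

Centred. Now I close gently and hold.

```bash
python3 -m crank '[[0.4,0,0,0,0],[0.25,0,0,0,0],[0.1,0,0,0,0],[0.1,0,0,0,0],[0,0,0,0,0],[0,0,0,0,0],[0,0,0,0,0],[0,0,0,0,0],[0,0,0,0,0],[0,0,0,0,0]]' 35; python3 - <<'E'
from h import *
go([.5063,-.027,.0433],69.5)
print(ctrl.sense()["torque"])
E
```

```text
time: 3.62
position: [0.5059, -0.0266, 0.0429]
tcp_rot: [0.125, -0.696, 0.125, 0.696]
wrist_force: [0.2, -0.1, -0.4]
opening: 0.0285
t 3.62 pos [505.9 -26.6  42.9] down [-1.e-04 -0.e+00 -1.e+00] yaw_y -110.44 q6 1.654 F [ 0.2 -0.1 -0.4] open 28.5
shift [-0.4  0.3 -0.5] turn 0.06
[ 0.03315375 -0.00785705  0.0347998 ]
```

```bash
python3 -m crank '[[0,0,0,0,0],[0,0,0,0,0],[0,0,0,0,0],[0,0,0,0,0],[0,0,0,0,0],[0,0,0,0,0]]' 35; python3 - <<'E'
from h import *
go([.5063,-.027,.0433],69.5)
print(ctrl.sense()["torque"])
E
```

```text
time: 4.12
position: [0.5059, -0.0267, 0.0429]
tcp_rot: [0.125, -0.696, 0.125, 0.696]
wrist_force: [-0.7, -1.4, -0.8]
opening: 0.0155
t 4.12 pos [505.9 -26.7  42.9] down [-1.e-04 -2.e-04 -1.e+00] yaw_y -110.43 q6 1.654 F [-0.7 -1.4 -0.8] open 15.5
shift [-0.4  0.1 -0.5] turn 0.07
[-0.15225726  0.14694981  0.04204606]
```

Opening is 15.5 mm, matching the 16 mm bar. Next is a slow, straight lift, checked after the first part.

```bash
python3 -m crank '[[0,0,0,0,0],[0,0,0,0,0],[0,-2,0,0,0],[0,-4,0,0,0],[0,-7,0,0,0],[0,-10,0,0,0],[0,-13,0,0,0],[0,-16,0,0,0],[0,-16,0,0,0]]' 45; python3 - <<'E'
from h import *
go([.5063,-.027,.0433],69.5)
print(ctrl.sense()["torque"])
p,d=ctrl.capture("side"); cv2.imwrite("pics/s2.png",cv2.resize(p[140:240,260:400],(800,571),interpolation=cv2.INTER_CUBIC))
E
```

```text
time: 4.87
position: [0.5063, -0.0266, 0.0596]
tcp_rot: [-0.125, 0.696, -0.125, -0.695]
wrist_force: [-0.2, -0.6, -2.8]
opening: 0.0155
t 4.87 pos [506.3 -26.6  59.6] down [ 1.2e-03 -3.0e-04 -1.0e+00] yaw_y -110.44 q6 1.654 F [-0.2 -0.6 -2.8] open 15.5
shift [16.3  0.4 -0.1] turn 0.06
[ 0.0723706  -0.00310159 -0.01790769]
```

View pics/s2.png

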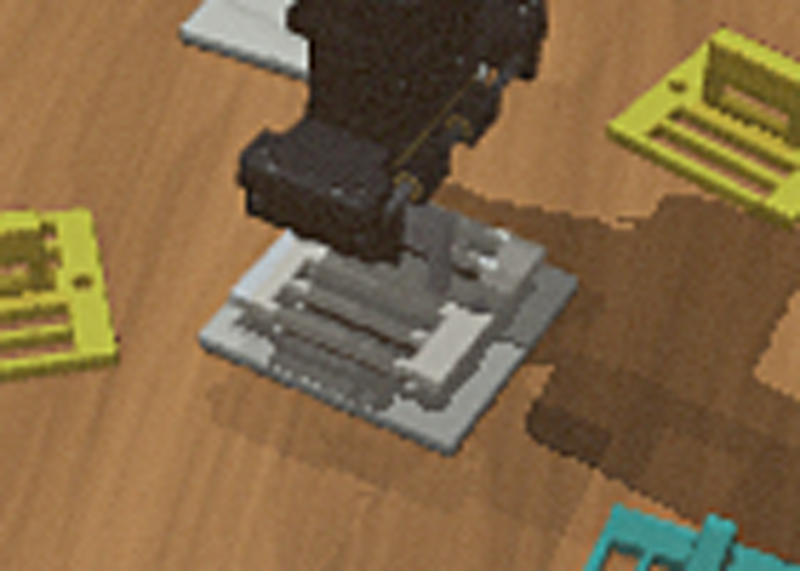

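The frame has risen about 16 mm and is level (its shadow gap is even along the front edge (270,330)-(420,390)). The load is about 2.8 N, its own weight, so it isn't binding on the pins. I continue up.

```bash
python3 -m crank '[[0,-3,0,0,0],[0,-7,0,0,0],[0,-11,0,0,0],[0,-15,0,0,0],[0,-19,0,0,0],[0,-23,0,0,0],[0,-28,0,0,0],[0,-34,0,0,0],[0,-41,0,0,0],[0,-48,0,0,0],[0,-55,0,0,0],[0,-60,0,0,0],[0,-63,0,0,0],[0,-64,0,0,0],[0,-64,0,0,0]]'; python3 - <<'E'
from h import *
go([.5626,-.3131,.1225],73.95)
p,d=ctrl.capture("side"); cv2.imwrite("pics/s3.png",cv2.resize(p[120:240,240:408],(800,571),interpolation=cv2.INTER_CUBIC))
P=cloud("side",d)
m,R,t=cam("side")
w=(abs(P[...,0]-.506)<.1)&(abs(P[...,1]+.027)<.1)&(P[...,2]>.07)&(P[...,2]<.12)&(d>0)
hsv=cv2.cvtColor(p,cv2.COLOR_BGR2HSV); w&=(hsv[...,1]<60)&(hsv[...,2]>80)
Q=P[w]; zz=Q[abs(Q[:,2]-np.median(Q[:,2]))<.008]
A=np.c_[zz[:,:2],np.ones(len(zz))]; print(len(zz),np.median(Q[:,2]),np.linalg.lstsq(A,zz[:,2],rcond=None)[0])
E
```

```text
time: 6.17
position: [0.506, -0.0266, 0.1233]
tcp_rot: [-0.125, 0.696, -0.126, -0.696]
wrist_force: [0.2, 0.1, -3.8]
opening: 0.0155
t 6.17 pos [506.  -26.6 123.3] down [ 5.e-04 -1.e-04 -1.e+00] yaw_y -110.45 q6 1.654 F [ 0.2  0.1 -3.8] open 15.5
shift [   0.8  248.7 -153.1] turn -4.4
766 0.10285953561051132 [-0.00222066 -0.00829217  0.10327996]
```

View pics/s3.png

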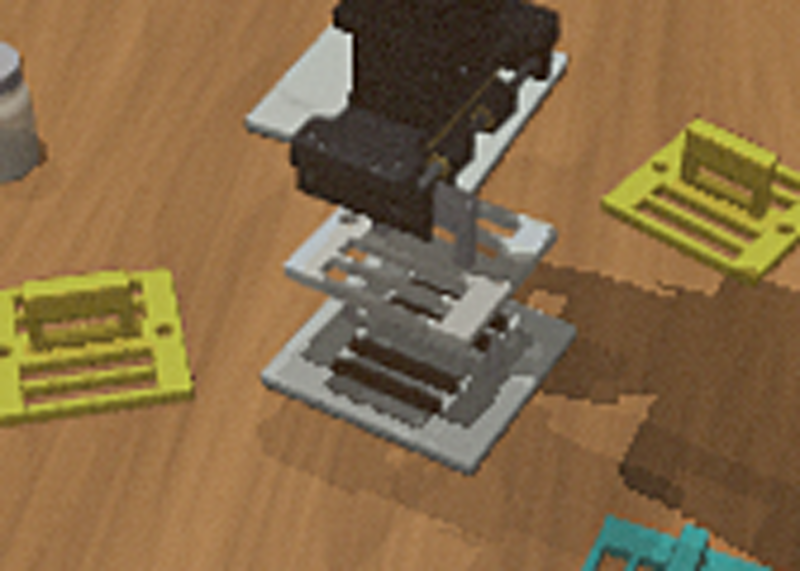

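The frame is clear of the pins and level (fitted tilt under 0.01), and the dark bars stayed on the station. I carry it to above the slab.

```bash
python3 -m crank '[[0,0,4,-3,0],[0,0,14,-9,0],[0,0,29,-18,-0.5],[0,0,47,-29,-1],[0,0,68,-42,-1.5],[0,0,90,-55,-2],[0,0,112,-69,-2.5],[0,0,134,-82,-3],[0,0,156,-96,-3.5],[0,0,178,-110,-4],[0,0,199,-123,-4.4],[0,0,217,-134,-4.4],[0,0,232,-143,-4.4],[0,0,242,-149,-4.4],[0,0,247,-152,-4.4],[0,0.8,248.7,-153.1,-4.4],[0,0.8,248.7,-153.1,-4.4],[0,0.8,248.7,-153.1,-4.4],[0,0.8,248.7,-153.1,-4.4]]'; python3 - <<'E'
from h import *
E
```

```text
time: 7.8
position: [0.5621, -0.3117, 0.122]
tcp_rot: [0.099, -0.7, 0.098, 0.701]
wrist_force: [0.5, -0.3, -3.9]
opening: 0.0157
```

```bash
python3 - <<'E'
from h import *
p,d=ctrl.capture("top"); cv2.imwrite("pics/t4.png",p)
p,d=ctrl.capture("side"); cv2.imwrite("pics/s4.png",cv2.resize(p[60:200,230:426],(800,571),interpolation=cv2.INTER_CUBIC))
go([.5626,-.3131,.0433],73.95)
E
```

```text
t 7.9 pos [ 562.4 -312.   122.2] down [-5.e-04  5.e-04 -1.e+00] yaw_y -105.98 q6 1.17 F [-0.7  0.  -4.3] open 15.5
shift [78.9  1.1 -0.6] turn 0.07
```

View pics/s4.png

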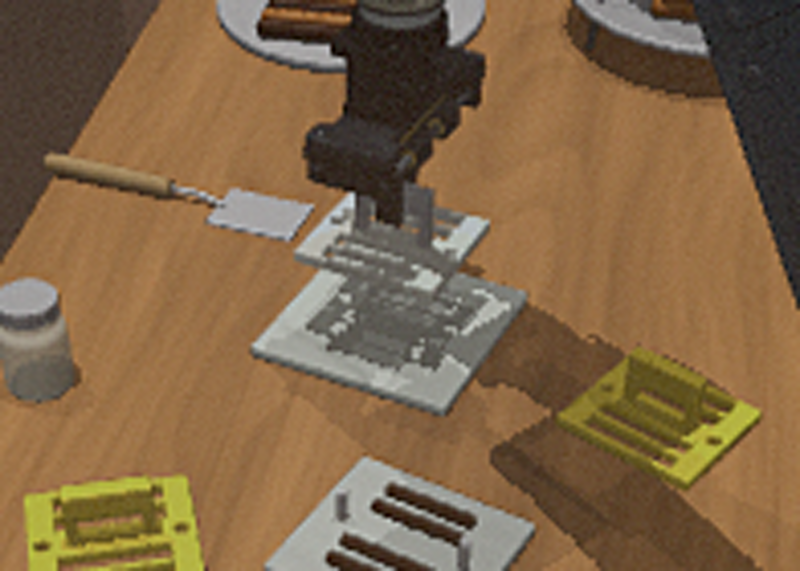

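The frame hangs level over the slab (crop (390,260)), and the pins and bars remain on the station. I lower it, slowing for the last millimetres.

```bash
python3 -m crank '[[0,3,1.1,-0.6,0],[0,10,1.1,-0.6,0],[0,18,1.1,-0.6,0],[0,27,1.1,-0.6,0],[0,36,1.1,-0.6,0],[0,45,1.1,-0.6,0],[0,53,1.1,-0.6,0],[0,60,1.1,-0.6,0],[0,66,1.1,-0.6,0],[0,70,1.1,-0.6,0],[0,73,1.1,-0.6,0],[0,74,1.1,-0.6,0],[0,74,1.1,-0.6,0],[0,74,1.1,-0.6,0]]'; python3 - <<'E'
from h import *
go([.5626,-.3131,.043],73.95)
go([.5626,-.3131,.043],73.95)
E
```

```text
time: 9.07
position: [0.563, -0.3145, 0.0485]
tcp_rot: [-0.099, 0.7, -0.099, -0.7]
wrist_force: [0.2, 0.7, -3.4]
opening: 0.0157
t 9.07 pos [ 563.  -314.5   48.5] down [ 6.e-04 -5.e-04 -1.e+00] yaw_y -106.04 q6 1.168 F [ 0.2  0.7 -3.4] open 15.7
shift [ 5.5 -1.2  0.8] turn 0.01
t 9.07 pos [ 563.  -314.5   48.5] down [ 6.e-04 -5.e-04 -1.e+00] yaw_y -106.04 q6 1.168 F [ 0.2  0.7 -3.4] open 15.7
shift [ 5.5 -1.2  0.8] turn 0.01
```

```bash
python3 -m crank '[[0,0.5,-1,0.7,0],[0,1,-1,0.7,0],[0,1.5,-1,0.7,0],[0,2,-1,0.7,0],[0,2.5,-1,0.7,0],[0,3,-1,0.7,0],[0,3.5,-1,0.7,0],[0,4,-1,0.7,0],[0,4.4,-1,0.7,0],[0,4.4,-1,0.7,0]]'; python3 - <<'E'
from h import *
go([.5626,-.3131,.043],73.95)
E
```

```text
time: 9.9
position: [0.5623, -0.3131, 0.0436]
tcp_rot: [0.099, -0.7, 0.099, 0.7]
wrist_force: [0.1, -0.3, -3.6]
opening: 0.0156
t 9.9 pos [ 562.3 -313.1   43.6] down [-2.e-04  1.e-04 -1.e+00] yaw_y -106.05 q6 1.169 F [ 0.1 -0.3 -3.6] open 15.6
shift [ 0.6 -0.1 -0.3] turn 0.0
```

Still carrying its weight, so I go down in 0.3 mm steps until contact.

```bash
python3 -m crank '[[0,0.3,0,0,0],[0,0.3,0,0,0],[0,0.6,0,0,0],[0,0.6,0,0,0],[0,0.6,0,0,0]]'; python3 -m crank '[[0,0.2,0,0,0],[0,0.4,0,0,0],[0,0.4,0,0,0],[0,0.4,0,0,0]]'
```

```text
time: 10.32
position: [0.5623, -0.3131, 0.0431]
tcp_rot: [0.099, -0.7, 0.099, 0.7]
wrist_force: [-1.0, -0.0, -3.9]
opening: 0.0155
time: 10.65
position: [0.5624, -0.3132, 0.043]
tcp_rot: [-0.099, 0.7, -0.099, -0.7]
wrist_force: [-0.3, 0.1, -1.8]
opening: 0.0155
```

```bash
python3 -m crank '[[0,0.2,0,0,0],[0,0.3,0,0,0],[0,0.3,0,0,0],[0,0.3,0,0,0]]'; python3 - <<'E'
from h import *
p,d=ctrl.capture("side"); cv2.imwrite("pics/s5.png",cv2.resize(p[80:190,250:404],(800,571),interpolation=cv2.INTER_CUBIC))
print(ctrl.sense()["wrist_force"],ctrl.sense()["torque"])
E
```

```text
time: 10.98
position: [0.5624, -0.3132, 0.043]
tcp_rot: [-0.099, 0.7, -0.099, -0.7]
wrist_force: [-1.0, 1.5, 2.5]
opening: 0.0156
[-1.54884021  1.13488508  3.37869863] [0.21426601 0.30375537 0.02784785]
```

View pics/s5.png

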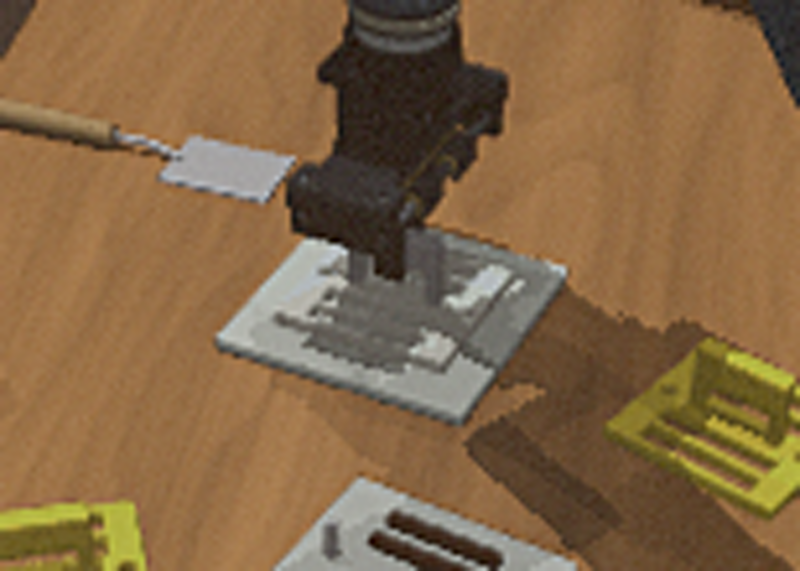

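The frame now rests on the slab: the weight has left the wrist, which reads about +3 N. I open the fingers, hold, then retreat straight up.

```bash
python3 -m crank '[[0.25,0,0,0,0],[0.3,0,0,0,0],[0.4,0,0,0,0],[0.5,0,0,0,0],[0.6,0,0,0,0],[0.7,0,0,0,0],[0.7,0,0,0,0],[0.7,0,0,0,0],[0.7,0,0,0,0],[0.7,0,0,0,0]]'
```

```text
time: 11.87
position: [0.5624, -0.3132, 0.0425]
tcp_rot: [-0.099, 0.7, -0.099, -0.7]
wrist_force: [-0.4, -0.2, 0.3]
opening: 0.0599
```

```bash
python3 -m crank '[[0.7,-3,0,0,0],[0.7,-10,0,0,0],[0.7,-20,0,0,0],[0.7,-35,0,0,0],[0.7,-55,0,0,0],[0.7,-80,0,0,0],[0.7,-110,0,0,0],[0.7,-140,0,0,0],[0.7,-165,0,0,0],[0.7,-180,0,0,0],[0.7,-180,0,0,0],[0.7,-180,0,0,0]]'; python3 -m crank '[[0.7,0,-5,-5,0],[0.7,0,-20,-20,0],[0.7,0,-45,-45,0],[0.7,0,-70,-70,0],[0.7,0,-95,-95,0],[0.7,0,-115,-115,0],[0.7,0,-130,-130,0],[0.7,0,-135,-135,0],[0.7,0,-135,-135,0]]'; python3 - <<'E'
from h import *
p,d=ctrl.capture("top"); cv2.imwrite("pics/t6.png",p)
p,d=ctrl.capture("side"); cv2.imwrite("pics/s6.png",p)
go([.5,-.3,.2],74)
E
```

```text
time: 12.87
position: [0.5627, -0.3134, 0.2242]
tcp_rot: [-0.098, 0.701, -0.099, -0.699]
wrist_force: [-0.4, 0.6, -0.6]
opening: 0.0609
time: 13.62
position: [0.7299, -0.2186, 0.2197]
tcp_rot: [0.098, -0.699, 0.097, 0.701]
wrist_force: [-0.2, -0.6, 0.2]
opening: 0.0606
t 13.72 pos [ 728.1 -220.8  220.7] down [-3.6e-03  8.0e-04 -1.0e+00] yaw_y -106.05 q6 1.411 F [-0.1  0.3 -0.2] open 60.9
shift [ 21.5 139.2 197.2] turn -0.05
```

View pics/t6.png

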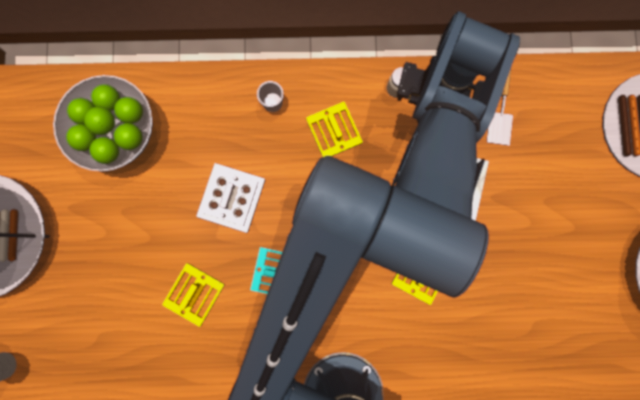

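View pics/s6.png

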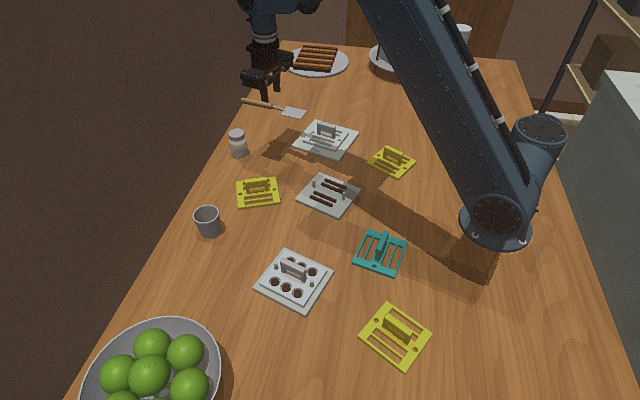

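The side view is clear: the frame lies on the slab at (326,137), the bars and pins are left at (328,195), and the round-hole frame at (293,280) is untouched. The arm hides the slab in the top view. I measure the placement from the side depth.

```bash
python3 - <<'E'
from h import *
p,d=ctrl.capture("side"); P=cloud("side",d)
w=(abs(P[...,0]-.563)<.08)&(abs(P[...,1]+.313)<.08)&(d>0)
b=w&(P[...,2]>.066)&(P[...,2]<.09); Q=P[b]; print("bar",len(Q),np.median(Q,0),cv2.minAreaRect((Q[:,:2]*1000).astype(np.float32)))
b=w&(P[...,2]>.017)&(P[...,2]<.028); Q=P[b]; A=np.c_[Q[:,:2]-Q[:,:2].mean(0),np.ones(len(Q))]
print("plate",len(Q),np.linalg.lstsq(A,Q[:,2],rcond=None)[0],cv2.minAreaRect((Q[:,:2]*1000).astype(np.float32)))
cv2.imwrite("pics/s7.png",cv2.resize(p[100:175,275:380],(800,571),interpolation=cv2.INTER_CUBIC))
E
```

```text
bar 85 [ 0.56084031 -0.30898024  0.07420408] ((562.0940551757812, -312.480224609375), (21.611555099487305, 69.65054321289062), 75.0156021118164)
plate 519 [-0.00239745 -0.00467767  0.02248939] ((563.3755493164062, -310.9684753417969), (145.4118194580078, 153.90916442871094), 86.50469207763672)
```

View pics/s7.png

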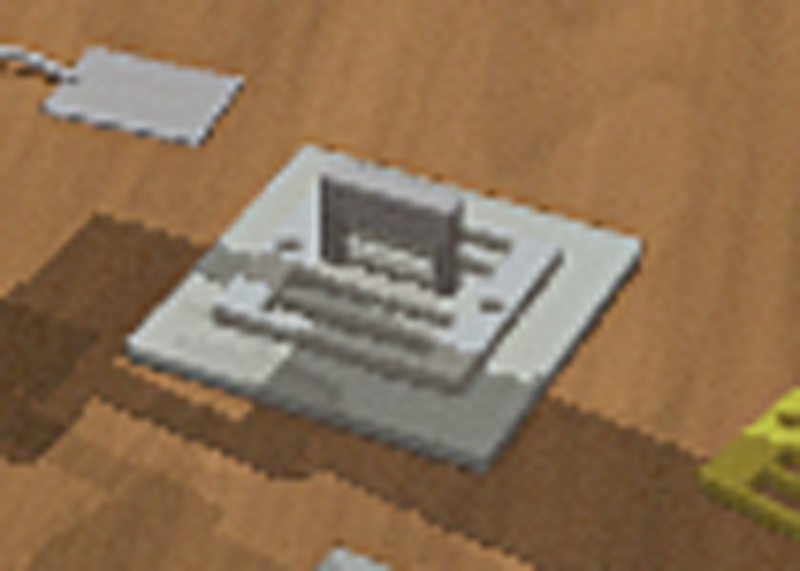

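The frame is flat (plate top 22.5 mm), centred to within about 1–2 mm, and the robot is clear of everything. I hand in the job.

```bash
python3 - <<'E'
from station import ctrl
print(ctrl.finish_job())
E
```

```text
the job is handed in; nothing more can be done
None
```

The slotted frame is off its pins and resting flat in the middle of the marble slab. I gripped it by the handle, lifted it straight up, carried it over and lowered it, and let go only once the slab had taken its weight. The job took about 14 s on the robot's clock.

- **Lift:** the load stayed at about 3–4 N, so the frame did not bind on the pins. In mid-air its tilt measured under 0.01.
- **Placement:** the handle centre measured (562.1, −312.5) mm, against a slab centre of about (562.6, −313.1) mm. The plate top was at 22.5 mm where 22 mm is expected, and the fitted tilt was under 0.005.
- **Left behind:** the side picture showed the dark bars and both pins still on the station, and the round-hole frame and the coloured look-alikes where they were. The gripper was empty and well clear.
- **Checks that failed or disagreed:** the arm hid the slab in my last top picture, so I checked the placement from the side camera only. A plate outline fitted from that side depth came out too large (145x154 mm instead of 120x130 mm), so I did not rely on it. The bar measured 21.6 mm wide from the side where it should be 16 mm, because its side face was in view. The median of the same bar points lies about 4 mm off in y, for the same reason.

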